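# Roll the flip timer over to its orange face

### The job

The flip timer on the cork desk mat runs whichever face is on top: start the break by tipping it over its bottom edges, a quarter turn at a time and letting it come to rest on each face, until the orange face (now underneath) is up. Keep it on the desk while you tip it rather than picking it up, finish with the timer lying flat and wholly on the cork mat, and leave the mouse, mug and gift box where they are.

Things in the scene. Friction and masses are not known exactly. Their poses are not given: they have to be found in the camera images.
- timer: Loose block, about 0.2 kg, 60 (own x) x 72 (y) x 72 (z) mm, origin at its centre. End faces +x, -x: grey caps with a black disc, 60 mm apart, good to pinch. Long faces: -z orange with a yellow disc (rim shows at the bottom), +z white with a grey disc, +y white with a blue disc, -y white with a green disc. At the start +z is up; two quarter turns about x, 72 mm sideways each, bring orange up.
- mat: Fixed cork desk mat, 340 (x) x 400 (y) x 4 mm, origin at the centre of its underside, on the table. The timer's axes are within 0.15 rad of the mat's. Timer and mouse start about 85 mm from the mat's centre along y, one at each end, and about 60 mm off along x, one on each side; which has which place varies. So two turns stay on the mat only towards the other end along y.
- mouse: Loose white computer mouse on the mat, 58 mm along its x, 104 mm along its y, 31 mm high; origin at the centre of its underside. Not to be moved.
- mug: Loose blue mug left of the mat, 82 mm across plus a handle, 95 mm high, origin at the centre of its underside. Not to be moved.
- gift: Loose red gift box with gold bands right of the mat, 110 x 90 x 60 mm, origin at the centre of its underside. Not to be moved.
Not all that is in view belongs to the job. What is meant by the timer is not pink or turquoise, and is the smaller of those in its own colour.

How it is judged:
On the way, in this order (a step that is already met when the one before it is completed fails the run):
1. the timer has been tipped a quarter turn and rests on a side face (angle between timer's own z axis and vertical between 1.37 and 1.77 rad and height (world z) of timer below 0.048 m and angular speed of timer below 0.5 rad/s), for 0.2 s.
2. the timer has been tipped on until the orange face is up (angle between timer's own z axis and vertical above 2.95 rad and height (world z) of timer below 0.048 m), for 0.2 s.
At the end, for the whole second after the job is handed in: The timer lies flat (within 0.1 rad) on the cork mat with its orange face up, at rest, wholly on the mat (its centre at most 142 mm from the mat's centre line along the mat's x and 170 mm along its y) (angle between timer's own z axis and vertical above 3.04 rad and height (world z) of timer between 0.036 and 0.045 m and linear speed of timer below 0.02 m/s and angular speed of timer below 0.2 rad/s and x of timer in the frame of mat between -0.142 and 0.142 m and y of timer in the frame of mat between -0.17 and 0.17 m); the robot touches nothing.
It fails at once if the timer lifted clear of the desk (its centre above 72 mm; about 55 mm is reached when it stands on an edge) (height (world z) of timer above 0.072 m).
It fails at once if mouse, mug or gift box moved more than 30 mm (distance of any of mouse, mug, gift from where it was at the start of the episode above 0.03 m).
It also fails if it takes over 54 s, if anything falls off the work surface, if the arm or the gripper's body presses on something with over 40 N, if the wrist force passes 120 N, or if a joint passes its speed limit or range.

### The arm

A 6-joint arm with a two-finger parallel gripper is mounted at the origin on the work surface. World frame = base frame: x ahead of the robot, y to its left, z up, the work surface at z = 0. Lengths are in m, angles in rad, forces in N, time in s.
With the tool pointing down it reaches from about 0.35 to 0.725 m from the base axis. Payload 6 kg.
Tool frame: the origin (TCP) lies midway between the tips of the shut fingers; the grasp point (between the pads) lies 19 mm behind it; z points along the fingers, y is the line along which they close (so a half turn about z gives the same grasp; the last joint's range is limited). The gripper opens to 85 mm and grips with 20 to 120 N. Pads are 22 mm wide; open, the fingers measure 114 mm over their backs; the gripper's body (76 mm by 85 mm) begins 54 mm behind the grasp point. The pads swing forward as they close: fully open they stand 13 mm farther back than shut.
Start: joints at [1.491, 0.04, 0.085, 0, -1.615, -0.334], TCP at [0.241, 0.549, 0.231] pointing down, gripper open.
Joint ranges: [-2.56, 2.56], [-1.29, 2.01], [-1.08, 1.49], [-3.29, 1.98], [-2.81, -0.18], [-2.99, 2.99]. Speed limits (rad/s): [2.57, 2.57, 3.01, 3.14, 3.14, 3.14].

### API

Orientations are given as a unit quaternion [x, y, z, w].
In Python, from cell import robot gives the robot as it stands. The module is installed in compiled form; this text tells all that it offers.
- The arm moves only by the tool jog_arm, never from a script. Its argument "targets" is a list of rows, each a list of 5 numbers: the finger opening in m, from 0 to 0.0854, then the shift along the tool's x, y, z in m, then the turn about the tool's z in degrees. A call has 1 to 8 rows; each row is the pose to reach, as a shift and turn from the pose commanded when the call began, along the tool's axes at that moment; what a row does not reach only later rows make up. A row lasts 1/12 s, in which the tool goes at most 41.7 mm and 7.16 degrees, less where a joint would pass 70% of its speed; a pose out of reach is approached as far as the arm can. A call with a gripper value outside its range is refused whole. The fingers move at their own pace and stop on an object; "grip_force" is the grip in N (left out, the last holds). Time passes only in rows, so rows that repeat a pose let the fingers close. It gives the time, the measured TCP pose, the force, the opening and the grip force at its end, in the units of the state.
- robot.read_state(): the state, without advancing time (a new reading comes with each control period).
- robot.get_image(name): name is "scene" or "top" or "wrist"; returns (picture, depth): 480x640x3 uint8, red, green, blue; 480x640 float32, m along the optical axis (not along the pixel's ray), 0 where there is no reading.
- robot.calibration(name): a dict with "mtx" (3x3 intrinsics, pixels), "rvec" (rotation vector, rad) and "tvec" (3), from world to camera coordinates, as OpenCV has them; the wrist camera has in their place "T_tool_cam" (4x4, takes a point from camera to tool coordinates, whose origin is the TCP and whose axes are the flange's). Camera axes: x right, y down, z forward; pixel columns grow to the right and rows downward; lengths in m; the calibration is good to about 2 mm. The wrist camera is an equidistant fisheye: a pixel r from the principal point sees the ray r / f radians off the axis. A picture is of the moment at which its call begins: read the wrist's pose just before it. calibration takes no time and is no camera call.
- robot.hand_in(): hands the job in; it is judged then, once.
The state is a dict: "time_s": time; "q": joint angles; "dq": joint speeds; "joint_torque": joint torques, N m; "eef_pos": TCP position; "orientation": TCP orientation; "contact_force": force on the tool from outside, world axes, zero at the start; "torque": the same for the moment, N m; "gripper_width": finger opening in m; "grip_force": force on a finger pad.
Only numpy, scipy, OpenCV 4.12 (cv2) and the standard library are available. Lean on these libraries where they do the work, as an engineer would, in place of code of your own. Each camera call takes 0.05 s, during which the arm holds its last target. There are 200 camera calls.

## Working session

There is one attempt and no reset: what is moved stays moved. The work goes in short steps, Python scripts to look and compute and a tool call to move; the robot and the scene stay as the last step left them, time stands still between calls to the robot, and variables do not carry over. Pictures are saved under pics/ and viewed, at most 10 in all, crops included, and the job is handed in when it is done.

Besides the shell and the picture viewer there is one more tool, called as name(argument=value, ...) on one line, values as JSON. jog_arm: Moves the arm, as the interface text tells. Its arguments: {"type":"object","properties":{"targets":{"type":"array","items":{"type":"array","items":{"type":"number"}}},"grip_force":{"type":"number"}},"required":["targets"]}

```bash
mkdir -p pics; python3 - <<'E'
from cell import robot
import cv2,numpy as np
for n in("scene","top"):
    p,d=robot.get_image(n); cv2.imwrite(f"pics/{n}0.png",p[:,:,::-1]); np.savez(f"{n}0.npz",p=p,d=d)
    c=robot.calibration(n); print(n,c, (d>0).mean())
s=robot.read_state(); print(s)
print(robot.calibration("wrist"))
E
```

```text
scene {'mtx': array([[452.08387449,   0.        , 314.06977047],
       [  0.        , 452.08387449, 234.97866782],
       [  0.        ,   0.        ,   1.        ]]), 'rvec': array([ 0.86681079,  2.67945923, -0.84244559]), 'tvec': array([ 0.51268353, -0.26801044,  1.64241711])} 0.9959309895833334
top {'mtx': array([[550.21047656,   0.        , 319.17528584],
       [  0.        , 550.21047656, 233.79356309],
       [  0.        ,   0.        ,   1.        ]]), 'rvec': array([ 2.18801422, -2.13012111,  0.1591885 ]), 'tvec': array([-0.03565548,  0.64409669,  1.41436477])} 0.9960026041666666
{'time_s': 0.1, 'q': array([ 1.49070578e+00,  4.07686395e-02,  8.39039105e-02, -4.02534864e-04,
       -1.61548750e+00, -3.33701425e-01]), 'dq': array([-0.00161327,  0.00060496,  0.00194671,  0.00228252, -0.00041317,
        0.00111972]), 'joint_torque': array([-5.36694963e-03, -3.69340754e+01,  3.48279727e+01,  6.95202649e+00,
       -4.61553471e-03, -5.40069003e-07]), 'eef_pos': array([0.24106587, 0.54912356, 0.23036655]), 'orientation': array([ 9.78674764e-01, -2.05414364e-01, -1.01074931e-04,  7.97132035e-04]), 'contact_force': array([-0.45834012, -0.77677778,  0.13185744]), 'torque': array([-0.0141521 ,  0.01020082, -0.0091096 ]), 'grip_force': 0.0, 'gripper_width': 0.08506316914973051}
{'mtx': array([[371.64829954,   0.        , 320.72645899],
       [  0.        , 371.64829954, 241.93060623],
       [  0.        ,   0.        ,   1.        ]]), 'T_tool_cam': array([[ 3.13316376e-04, -9.51797711e-01, -3.06726295e-01,
         7.86633696e-02],
       [ 9.99999931e-01,  2.37224928e-04,  2.85356075e-04,
         3.88667225e-04],
       [-1.98838136e-04, -3.06726363e-01,  9.51797719e-01,
        -1.42309890e-01],
       [ 0.00000000e+00,  0.00000000e+00,  0.00000000e+00,
         1.00000000e+00]])}
```

View pics/top0.png

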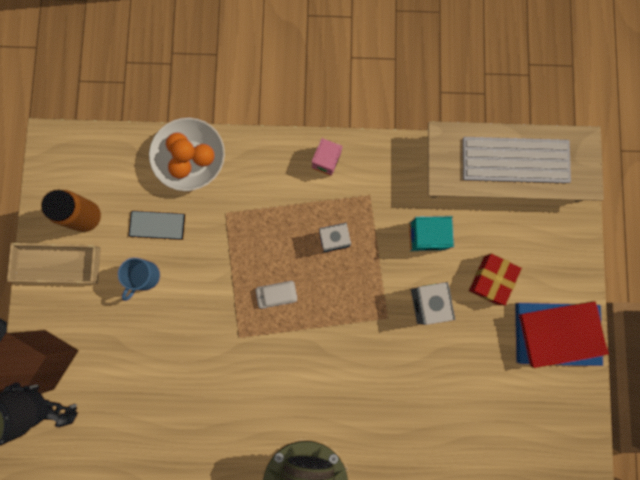

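View pics/scene0.png

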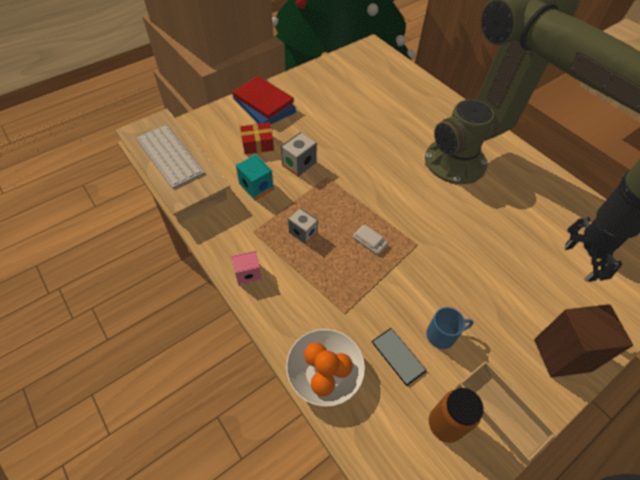

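White cube candidates: (335,237), which sits on the mat, and (434,303), off the mat and larger. The pink one (326,157) and turquoise one (433,233) are excluded. The timer should be the smaller white one on the mat. The enlarged crop below checks this, along with the measurements.

```bash
cat > h.py <<'E'
import cv2,numpy as np
from cell import robot
def cam(n):
    c=robot.calibration(n); R=cv2.Rodrigues(c["rvec"])[0]; return c["mtx"],R,c["tvec"]
def pts(n,d):  # world point per pixel
    K,R,t=cam(n); v,u=np.indices(d.shape); 
    P=np.stack([(u-K[0,2])/K[0,0]*d,(v-K[1,2])/K[1,1]*d,d],-1)
    return (P-t)@R
def plane(n,uv,z):
    K,R,t=cam(n); uv=np.atleast_2d(uv).astype(float)
    r=np.c_[(uv-K[[0,1],2])/K[[0,1],[0,1]],np.ones(len(uv))]@R; o=-R.T@t
    return o+r*((z-o[2])/r[:,2])[:,None]
E
python3 - <<'E'
from h import *
S={n:np.load(n+"0.npz") for n in("top","scene")}
W={n:pts(n,S[n]["d"]) for n in S}
def rect(w,m,name):
    q=w[m]; r=cv2.minAreaRect((q[:,:2]*1000).astype(np.float32)); print(name,np.round(r[0]),np.round(r[1]),round(r[2],1),"z med",np.round(np.median(q[:,2]),4),len(q))
for n,boxes in {"top":{"timer":(225,252,312,355),"bigw":(278,330,408,460),"mouse":(278,310,250,302),},"scene":{"timer":(205,245,282,325),"bigw":(130,178,275,322),"mouse":(222,258,348,392)}}.items():
    for k,(a,b,c,d) in boxes.items():
        w=W[n][a:b,c:d]; z=w[...,2]; top=np.percentile(z,93)
        rect(w,(abs(z-top)<.006),n+" "+k)
p=S["top"]["p"]; hsv=cv2.cvtColor(p,cv2.COLOR_RGB2HSV); 
w=W["top"]; g=cv2.GaussianBlur(p,(5,5),0); hs=cv2.cvtColor(g,cv2.COLOR_RGB2HSV)
print(hs[300,330],hs[215,250],hs[380,300],hs[300,400])
m=((hs[...,0]<14)&(hs[...,1]>90)&(hs[...,2]>90)).astype(np.uint8); m[:190]=0;m[345:]=0;m[:,:215]=0;m[:,395:]=0
m=cv2.morphologyEx(m,cv2.MORPH_OPEN,np.ones((5,5)))
c=max(cv2.findContours(m,0,2)[0],key=cv2.contourArea); q=plane("top",c[:,0],.004)
print("mat",cv2.minAreaRect((q[:,:2]*1000).astype(np.float32)))
a=cv2.resize(S["top"]["p"][200:340,220:470],None,fx=3,fy=3,interpolation=2)
b=cv2.resize(S["scene"]["p"][125:255,225:400],None,fx=1,fy=1) 
b=cv2.resize(S["scene"]["p"][120:260,225:475],None,fx=3,fy=3,interpolation=2)
cv2.imwrite("pics/c.png",cv2.resize(np.vstack([a,b]),None,fx=.7,fy=.7)[:,:,::-1])
E
```

```text
top timer [636. -59.] [60. 70.] 13.0 z med 0.0774 489
top bigw [ 471. -316.] [95. 82.] 10.8 z med 0.0981 1011
top mouse [485.  87.] [51. 81.] 12.6 z med 0.0362 478
scene timer [636. -59.] [64. 74.] 13.4 z med 0.0767 379
scene bigw [ 471. -316.] [100.  85.] 10.9 z med 0.098 483
scene mouse [486.  86.] [53. 78.] 12.8 z med 0.0357 327
[ 15 135 149] [ 14 136 141] [ 18 120 179] [ 17 127 116]Traceback (most recent call last):
  File "<stdin>", line 15, in <module>
ValueError: max() iterable argument is empty
```

```bash
python3 - <<'E'
from h import *
S={n:np.load(n+"0.npz") for n in("top","scene")}
q=plane("top",[(226,212),(371,197),(383,319),(238,334)],.004)[:,:2]; print("mat corners",q.round(3),"c",q.mean(0).round(3))
for a,b in((0,1),(1,2),(2,3),(3,0)):
    v=q[b]-q[a]; print(np.linalg.norm(v).round(3),np.degrees(np.arctan2(v[1],v[0])).round(1))
a=cv2.resize(S["top"]["p"][200:340,220:470],None,fx=3,fy=3,interpolation=2)
b=cv2.resize(S["scene"]["p"][120:260,225:475],None,fx=3,fy=3,interpolation=2)
cv2.imwrite("pics/c.png",cv2.resize(np.vstack([a,b]),None,fx=.7,fy=.7)[:,:,::-1])
E
```

```text
mat corners [[ 0.703  0.237]
 [ 0.756 -0.159]
 [ 0.425 -0.195]
 [ 0.376  0.189]] c [0.565 0.018]
0.399 -82.3
0.333 -173.7
0.388 97.3
0.33 8.3
```

View pics/c.png

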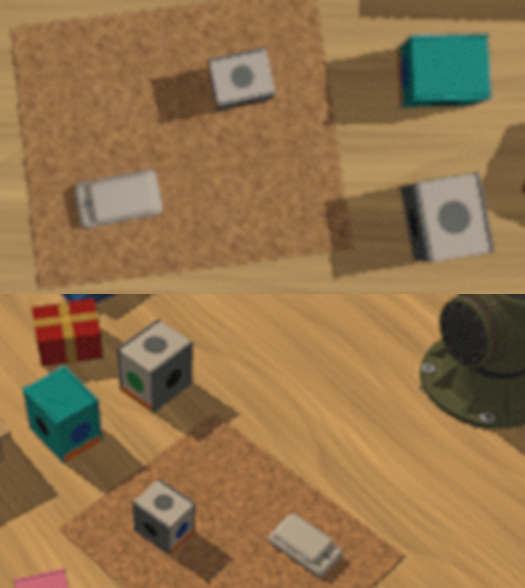

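The crop shows the on-mat cube (top view 335,237) as the small white timer: about 61x72 mm, top at z 0.077, blue disc towards +y, black-disc caps along x. The other white cube is about 83x97 mm. The mouse sits at the other end, so I'll tip towards own +y.

jog_arm(targets=[[0.085,0.04,0.027,0.01,7],[0.085,0.08,0.054,0.02,14],[0.085,0.12,0.081,0.03,21],[0.085,0.155,0.104,0.04,28],[0.085,0.19,0.128,0.05,35],[0.085,0.23,0.155,0.06,42],[0.085,0.27,0.18,0.06,49],[0.085,0.31,0.21,0.06,53]], grip_force=20)

```text
time_s: 0.77
eef_pos: [0.4165, 0.2705, 0.1719]
orientation: [0.782, -0.623, -0.0, 0.001]
contact_force: [2.1, 0.9, 0.9]
gripper_width: 0.0849
grip_force: 0.0
```

```bash
cat >> h.py <<'E'
from scipy.spatial.transform import Rotation as Ro
def to(x,y,z,yaw=None):
    s=robot.read_state(); R=Ro.from_quat(s["orientation"]).as_matrix()
    print("t",round(s["time_s"],2),"pos",s["eef_pos"].round(4),"ang y",np.degrees(np.arctan2(R[1,1],R[0,1])).round(1),"tilt",R[2,2].round(4),"F",s["contact_force"].round(1),"w",round(s["gripper_width"],4),"gf",round(s["grip_force"],1))
    print("shift",(R.T@(np.array([x,y,z])-s["eef_pos"])).round(4))
E
python3 -c "
from h import *
to(.642,-.083,.15)"
```

```text
t 0.77 pos [0.4165 0.2705 0.1719] ang y -167.0 tilt -1.0 F [2.1 0.9 0.9] w 0.0849 gf 0.0
shift [ 0.3951 -0.1405  0.022 ]
```

jog_arm(targets=[[0.085,0.04,-0.014,0,0],[0.085,0.08,-0.028,0,0],[0.085,0.12,-0.042,0,0],[0.085,0.16,-0.056,0,0],[0.085,0.2,-0.07,0,0],[0.085,0.24,-0.084,0,0],[0.085,0.28,-0.1,0,0],[0.085,0.31,-0.11,0,0]])

```text
time_s: 1.43
eef_pos: [0.5954, -0.0061, 0.1726]
orientation: [0.784, -0.621, -0.0, 0.0]
contact_force: [0.4, 1.0, 0.8]
gripper_width: 0.085
grip_force: 0.0
```

jog_arm(targets=[[0.085,0.04,-0.015,0.0,0],[0.085,0.04,-0.015,0.0,0],[0.085,0.04,-0.015,0.0,0],[0.085,0.04,-0.015,0,0],[0.085,0.04,-0.015,0,0]])

```text
time_s: 1.85
eef_pos: [0.6181, -0.0384, 0.1732]
orientation: [0.784, -0.62, -0.0, -0.0]
contact_force: [0.1, 1.2, 0.3]
gripper_width: 0.0851
grip_force: 0.0
```

```bash
python3 - <<'E'
from h import *
to(.642,-.083,.15)
p,d=robot.get_image("wrist"); cv2.imwrite("pics/w1.png",p[:,:,::-1]); np.savez("w1.npz",p=p,d=d)
E
```

```text
t 1.85 pos [ 0.6181 -0.0384  0.1732] ang y -166.7 tilt -1.0 F [0.1 1.2 0.3] w 0.0851 gf 0.0
shift [ 0.0489 -0.013   0.0232]
```

View pics/w1.png

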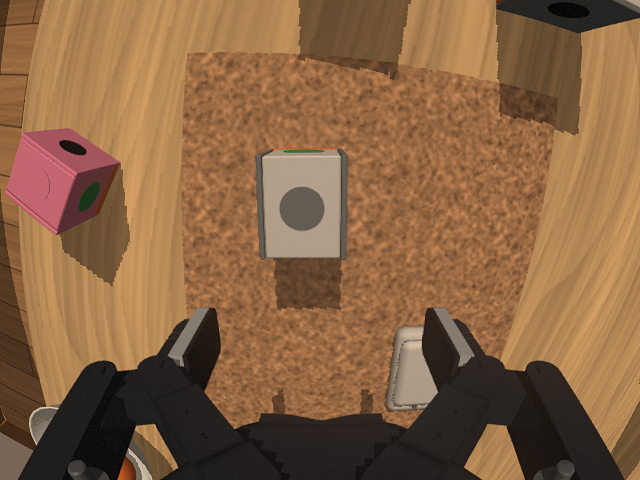

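The wrist view shows the timer at (303,205), square to the gripper; its green disc is on the far side and the mouse is at (410,370). Next I'll refine its position with a ray fit.

```bash
cat >> h.py <<'E'
def wpts(d,s):
    c=robot.calibration("wrist"); K=c["mtx"]; T=c["T_tool_cam"]
    v,u=np.indices(d.shape); x=(u-K[0,2])/K[0,0]; y=(v-K[1,2])/K[1,1]; th=np.hypot(x,y)+1e-9
    k=np.tan(th)/th; P=np.stack([x*k*d,y*k*d,d],-1)@T[:3,:3].T+T[:3,3]
    return P@Ro.from_quat(s["orientation"]).as_matrix().T+s["eef_pos"]
def toprect(w,box,z0,tol=.006):
    a,b,c,d=box; q=w[a:b,c:d].reshape(-1,3); q=q[abs(q[:,2]-z0)<tol]
    r=cv2.minAreaRect((q[:,:2]*1000).astype(np.float32)); print(np.round(r[0],1),np.round(r[1],1),round(r[2],1),"z",np.median(q[:,2]).round(4),len(q))
E
python3 - <<'E'
from h import *
s=robot.read_state(); d=np.load("w1.npz")["d"]; w=wpts(d,s)
toprect(w,(145,265,250,355),.076)
E
```

```text
[636.  -59.4] [60.5 72. ] 13.7 z 0.0756 9240
```

```bash
python3 -c "
from h import *
to(.642,-.0847,.02)"
```

```text
t 1.9 pos [ 0.6181 -0.0382  0.1735] ang y -166.6 tilt -1.0 F [-0.2  0.2 -0.5] w 0.0849 gf 0.0
shift [ 0.0508 -0.0124  0.1535]
```

jog_arm(targets=[[0.085,0.025,-0.006,0,0],[0.085,0.051,-0.012,0.02,0],[0.085,0.051,-0.012,0.05,0],[0.085,0.051,-0.012,0.08,0],[0.085,0.051,-0.012,0.1,0],[0.085,0.051,-0.012,0.12,0],[0.085,0.051,-0.012,0.14,0],[0.085,0.051,-0.012,0.153,0]])

```text
time_s: 2.57
eef_pos: [0.6408, -0.0847, 0.0184]
orientation: [0.785, -0.62, -0.001, 0.0]
contact_force: [1.0, 0.4, -1.7]
gripper_width: 0.0849
grip_force: 0.0
```

jog_arm(targets=[[0.085,0,0,0,0],[0.085,0,0,0,0],[0.055,0,0,0,0],[0.055,0,0,0,0],[0.055,0,0,0,0],[0.055,0,0,0,0],[0.055,0,0,0,0],[0.055,0,0,0,0]], grip_force=20)

```text
time_s: 3.23
eef_pos: [0.6428, -0.086, 0.0224]
orientation: [0.784, -0.62, 0.001, -0.001]
contact_force: [-2.0, 1.3, 5.9]
gripper_width: 0.0598
grip_force: 11.9
```

```bash
python3 -c "
from h import *
to(.642,-.0847,.02)"
```

```text
t 3.23 pos [ 0.6428 -0.086   0.0224] ang y -166.7 tilt -1.0 F [-2.   1.3  5.9] w 0.0598 gf 11.9
shift [-0.0015  0.0004  0.0024]
```

jog_arm(targets=[[0.055,-0.004,0,-0.005,0],[0.055,-0.008,0,-0.01,0],[0.055,-0.012,0,-0.015,0],[0.055,-0.017,0,-0.019,0],[0.055,-0.017,0,-0.019,0],[0.055,-0.017,0,-0.019,0]])

```text
time_s: 3.73
eef_pos: [0.638, -0.0691, 0.0394]
orientation: [0.784, -0.62, 0.0, -0.0]
contact_force: [0.5, -0.7, -3.7]
gripper_width: 0.06
grip_force: 13.6
```

```bash
python3 - <<'E'
from h import *
to(.642,-.0847,.02)
p,d=robot.get_image("scene"); p2,_=robot.get_image("wrist")
a=cv2.resize(p[170:270,250:410],(640,400),interpolation=2); cv2.imwrite("pics/s2.png",np.hstack([a,cv2.resize(p2,None,fx=.5,fy=.5)[:, :].repeat(1,0)[:240] if 0 else a[:,:1]])[:,:,::-1])
E
```

```text
t 3.73 pos [ 0.638  -0.0691  0.0394] ang y -166.7 tilt -1.0 F [ 0.5 -0.7 -3.7] w 0.06 gf 13.6
shift [ 0.0161 -0.0003  0.0194]
```

View pics/s2.png

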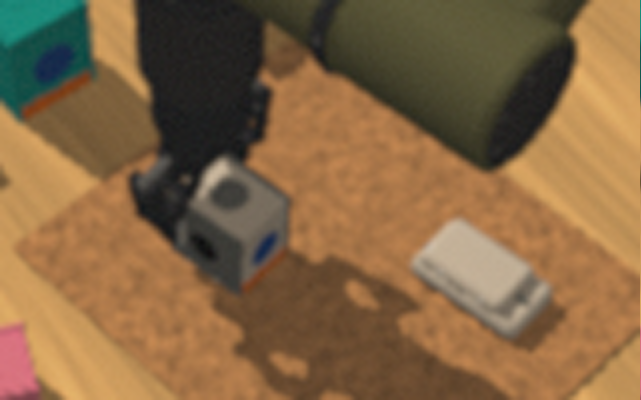

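The block is still pinched, but I can't judge its tilt by eye. I'll fit a plane to the top face in the wrist depth.

```bash
cat >> h.py <<'E'
def faces(n="scene"):
    """tilt of the timer's faces: plane fits on white/grey non-cork points near the TCP"""
    s=robot.read_state(); out={}
    for n in("scene","wrist","top"):
        p,d=robot.get_image(n); w=wpts(d,s) if n=="wrist" else pts(n,d)
        R=Ro.from_quat(s["orientation"]).as_matrix()
        l=(w-s["eef_pos"])@R   # tool frame; -x is the tipping direction
        out[n]=(p,d,w,l)
    return s,out
def prof(l,p,w):
    """height profile along the tipping direction in the strip between the fingers"""
    m=(abs(l[...,1])<.024)&(abs(l[...,0])<.12)&(w[...,2]<.125)
    u=-l[...,0][m]; z=w[...,2][m]
    for a in np.arange(-.06,.12,.006):
        k=(u>=a)&(u<a+.006)
        if k.sum()>3: print(round(a*1000+3),np.round(np.percentile(z[k],[20,50,90])*1000),k.sum(),end=" | ")
    print()
E
python3 - <<'E'
from h import *
s,o=faces()
for n in o: print(n); prof(o[n][3],o[n][0],o[n][2])
E
```

```text
scene
-57 [4. 5. 6.] 7 | -45 [3. 4. 7.] 6 | -39 [2. 3. 5.] 5 | -27 [4. 6. 8.] 5 | 3 [ 92.  94. 103.] 16 | 9 [ 92.  95. 121.] 32 | 15 [ 92.  94. 120.] 39 | 21 [89. 93. 94.] 23 | 27 [91. 93. 96.] 31 | 33 [91. 92. 96.] 24 | 39 [89. 92. 96.] 29 | 45 [90. 92. 94.] 30 | 51 [91. 93. 96.] 27 | 57 [ 5. 91. 95.] 49 | 63 [31. 57. 90.] 166 | 69 [3. 5. 8.] 25 | 75 [3. 5. 8.] 26 | 81 [4. 5. 9.] 25 | 87 [2. 3. 8.] 26 | 93 [ 4.  6. 10.] 23 | 99 [3. 5. 8.] 22 | 105 [3. 5. 7.] 24 | 111 [ 4.  6. 10.] 24 | 117 [3. 6. 8.] 29 | 
wrist
-57 [3. 4. 5.] 1243 | -51 [3. 4. 5.] 1202 | -45 [3. 4. 5.] 1184 | -39 [3. 4. 5.] 1168 | -33 [3. 4. 5.] 1138 | -27 [3. 4. 5.] 1106 | -21 [  3.   4. 119.] 1295 | -15 [  4. 117. 123.] 3808 | -9 [ 46.  77. 119.] 18201 | -3 [ 4. 91. 92.] 2985 | 3 [91. 92. 92.] 2009 | 9 [91. 92. 92.] 1225 | 15 [91. 91. 92.] 39 | 
top
-57 [3. 4. 8.] 9 | -51 [3. 7. 9.] 8 | -45 [4. 6. 9.] 7 | 21 [92. 93. 96.] 5 | 27 [92. 92. 97.] 9 | 33 [90. 93. 97.] 12 | 39 [92. 94. 97.] 11 | 45 [91. 93. 95.] 14 | 51 [91. 93. 95.] 12 | 57 [90. 93. 96.] 13 | 63 [ 5. 46. 94.] 23 | 69 [4. 6. 9.] 21 | 75 [2. 5. 8.] 20 | 81 [2. 5. 8.] 20 | 87 [3. 5. 8.] 22 | 93 [3. 5. 9.] 20 | 99 [3. 5. 8.] 19 | 105 [ 4.  6. 10.] 21 | 111 [4. 7. 9.] 21 | 117 [2. 4. 9.] 22 |
```

It lifted flat with no swing, so pad torsion is holding it. I'll ease the fingers open very slightly so it pivots before it slips.

jog_arm(targets=[[0.0585,0,0,0,0],[0.059,0,0,0,0],[0.0594,0,0,0,0],[0.0597,0,0,0,0]])

```text
time_s: 4.32
eef_pos: [0.6379, -0.0697, 0.0391]
orientation: [0.784, -0.621, 0.0, 0.0]
contact_force: [0.9, -0.5, -1.4]
gripper_width: 0.0601
grip_force: 13.6
```

```bash
python3 - <<'E'
from h import *
to(.642,-.0847,.02)
s,o=faces()
for n in ["scene"]: print(n); prof(o[n][3],o[n][0],o[n][2])
E
```

```text
t 4.32 pos [ 0.6379 -0.0697  0.0391] ang y -166.7 tilt -1.0 F [ 0.9 -0.5 -1.4] w 0.0601 gf 13.6
shift [ 0.0156 -0.0005  0.0191]
scene
-57 [3. 5. 6.] 4 | -51 [3. 5. 8.] 7 | -39 [2. 3. 6.] 7 | -33 [2. 5. 7.] 4 | -27 [ 5.  8. 10.] 4 | -21 [4. 5. 6.] 4 | -9 [  1.   6. 110.] 7 | -3 [  4.  93. 102.] 6 | 3 [90. 94. 96.] 15 | 9 [ 91.  94. 118.] 28 | 15 [ 92.  94. 121.] 38 | 21 [93. 94. 96.] 28 | 27 [91. 94. 96.] 29 | 33 [91. 93. 96.] 27 | 39 [91. 93. 96.] 29 | 45 [91. 93. 95.] 30 | 51 [90. 92. 95.] 25 | 57 [ 5. 91. 96.] 46 | 63 [28. 56. 90.] 164 | 69 [4. 5. 8.] 26 | 75 [4. 6. 7.] 21 | 81 [4. 6. 8.] 26 | 87 [3. 5. 8.] 25 | 93 [3. 5. 8.] 25 | 99 [3. 5. 8.] 25 | 105 [ 4.  5. 10.] 23 | 111 [4. 5. 9.] 25 | 117 [4. 6. 8.] 24 |
```

jog_arm(targets=[[0.0599,0,0,0,0],[0.06,0,0,0,0]])

```text
time_s: 4.63
eef_pos: [0.6381, -0.0697, 0.0394]
orientation: [0.784, -0.621, 0.0, -0.0]
contact_force: [1.0, 0.3, 0.1]
gripper_width: 0.0598
grip_force: 0.1
```

jog_arm(targets=[[0.0601,0,0,0,0],[0.0602,0,0,0,0]])

```text
time_s: 4.8
eef_pos: [0.6383, -0.0697, 0.0398]
orientation: [0.784, -0.62, 0.001, -0.0]
contact_force: [0.8, -0.7, -0.6]
gripper_width: 0.0604
grip_force: 0.0
```

jog_arm(targets=[[0.0603,0,0,0,0]])

```text
time_s: 4.88
eef_pos: [0.6382, -0.0696, 0.0397]
orientation: [0.784, -0.621, 0.0, -0.0]
contact_force: [0.8, -0.2, 0.8]
gripper_width: 0.0605
grip_force: 0.0
```

```bash
python3 - <<'E'
from h import *
to(.642,-.0847,.02)
s,o=faces()
for n in ["scene"]: print(n); prof(o[n][3],o[n][0],o[n][2])
E
```

```text
t 4.88 pos [ 0.6382 -0.0696  0.0397] ang y -166.7 tilt -1.0 F [ 0.8 -0.2  0.8] w 0.0605 gf 0.0
shift [ 0.0155 -0.0002  0.0197]
scene
-57 [0. 5. 9.] 6 | -51 [2. 4. 6.] 6 | -45 [3. 4. 7.] 4 | -39 [3. 4. 8.] 5 | -33 [5. 6. 7.] 4 | -27 [2. 4. 5.] 4 | -9 [ 76.  92. 113.] 6 | -3 [73. 76. 81.] 11 | 3 [75. 77. 79.] 21 | 9 [ 75.  77. 117.] 34 | 15 [ 76.  79. 121.] 36 | 21 [74. 76. 80.] 24 | 27 [75. 77. 78.] 28 | 33 [76. 77. 79.] 23 | 39 [75. 76. 79.] 26 | 45 [74. 76. 80.] 26 | 51 [68. 76. 79.] 34 | 57 [13. 39. 69.] 144 | 63 [3. 5. 8.] 24 | 69 [4. 6. 9.] 22 | 75 [ 4.  6. 10.] 26 | 81 [5. 6. 8.] 26 | 87 [3. 5. 8.] 25 | 93 [3. 6. 8.] 26 | 99 [ 2.  5. 10.] 27 | 105 [4. 5. 7.] 26 | 111 [4. 5. 8.] 23 | 117 [4. 6. 9.] 24 |
```

It dropped flat instead of swinging. Next I'll close the fingers and push the back face up near the top edge, following the tipping arc.

jog_arm(targets=[[0.085,0,0,0,0],[0.085,0,0,0,0],[0.085,0,0,0,0],[0.085,0.02,0,0,0],[0.085,0.045,0,-0.01,0],[0.085,0.045,0,-0.024,0],[0,0.045,0,-0.024,0],[0,0.045,0,-0.024,0]])

```text
time_s: 5.7
eef_pos: [0.6488, -0.1133, 0.064]
orientation: [0.784, -0.621, 0.001, -0.001]
contact_force: [0.2, 1.3, 0.6]
gripper_width: 0.0635
grip_force: 0.0
```

jog_arm(targets=[[0,0,0,0,0],[0,0,0,0,0],[0,0,0,0,0],[0,0,0,0,0],[0,0,0,0,0]])

```text
time_s: 6.12
eef_pos: [0.6481, -0.1131, 0.0628]
orientation: [0.784, -0.62, -0.0, 0.0]
contact_force: [0.2, 0.4, -0.0]
gripper_width: 0.0004
grip_force: 0.0
```

```bash
python3 - <<'E'
from h import *
to(.642,-.0847,.06)
s,o=faces()
for n in ["scene","wrist"]: print(n); prof(o[n][3],o[n][0],o[n][2])
w=o["scene"][2]; toprect(w,(205,245,282,325),.076)
E
```

```text
t 6.12 pos [ 0.6481 -0.1131  0.0628] ang y -166.7 tilt -1.0 F [ 0.2  0.4 -0. ] w 0.0004 gf 0.0
shift [-0.029  -0.0006  0.0028]
scene
-57 [2. 5. 8.] 19 | -51 [3. 5. 8.] 22 | -45 [3. 5. 7.] 26 | -39 [2. 4. 6.] 14 | -33 [3. 5. 9.] 26 | -27 [3. 5. 9.] 24 | -21 [3. 5. 7.] 14 | -15 [5. 6. 8.] 26 | -9 [  4.   7. 116.] 27 | -3 [  5.  72. 121.] 19 | 3 [  5.  76. 120.] 33 | 9 [ 75.  97. 115.] 55 | 15 [ 20. 104. 119.] 22 | 33 [75. 76. 78.] 26 | 39 [76. 78. 80.] 24 | 45 [74. 75. 79.] 23 | 51 [74. 77. 81.] 23 | 57 [75. 77. 80.] 26 | 63 [75. 77. 80.] 25 | 69 [75. 77. 79.] 27 | 75 [74. 76. 78.] 21 | 81 [74. 76. 80.] 26 | 87 [75. 77. 80.] 24 | 93 [74. 76. 80.] 27 | 99 [18. 44. 75.] 153 | 105 [ 4.  6. 36.] 30 | 111 [4. 5. 8.] 26 | 117 [3. 5. 8.] 21 | 
wrist
-57 [3. 4. 4.] 971 | -51 [3. 4. 4.] 946 | -45 [3. 4. 4.] 936 | -39 [3. 4. 4.] 923 | -33 [3. 4. 4.] 890 | -27 [3. 4. 4.] 884 | -21 [3. 4. 4.] 878 | -15 [  4. 111. 119.] 3827 | -9 [ 72.  91. 117.] 5484 | -3 [  3.   4. 119.] 1453 | 3 [  3.   4. 113.] 1234 | 9 [  3.   4. 114.] 1057 | 15 [3. 4. 4.] 726 | 21 [3. 4. 4.] 466 | 27 [ 4. 14. 39.] 729 | 33 [74. 75. 76.] 72 | 39 [75. 75. 76.] 112 | 45 [75. 75. 76.] 110 | 51 [75. 75. 76.] 79 | 
[636.2 -65.3] [ 62.9 106.4] 13.5 z 0.0763 412
```

jog_arm(targets=[[0,-0.01,0,0,0],[0,-0.017,0,0,0],[0,-0.02,0,-0.002,0],[0,-0.024,0,-0.006,0],[0,-0.029,0,-0.011,0],[0,-0.034,0,-0.015,0],[0,-0.039,0,-0.018,0],[0,-0.043,0,-0.021,0]])

```text
time_s: 6.93
eef_pos: [0.6385, -0.071, 0.0851]
orientation: [0.784, -0.62, 0.0, -0.0]
contact_force: [0.5, -1.1, 0.3]
gripper_width: 0.0003
grip_force: 0.3
```

```bash
python3 - <<'E'
from h import *
to(.642,-.0847,.06)
s,o=faces()
for n in ["scene","wrist"]: print(n); prof(o[n][3],o[n][0],o[n][2])
E
```

```text
t 6.93 pos [ 0.6385 -0.071   0.0851] ang y -166.7 tilt -1.0 F [ 0.5 -1.1  0.3] w 0.0003 gf 0.3
shift [ 0.0141 -0.0002  0.0251]
scene
-57 [1. 5. 7.] 19 | -51 [5. 6. 8.] 18 | -45 [4. 6. 9.] 24 | -39 [3. 5. 7.] 19 | -33 [3. 5. 7.] 25 | -27 [ 2.  5. 11.] 11 | -21 [5. 7. 8.] 7 | -9 [3. 4. 5.] 4 | -3 [  9.  98. 103.] 6 | 3 [ 86. 101. 116.] 11 | 9 [ 96. 107. 119.] 38 | 15 [91. 93. 96.] 27 | 21 [91. 93. 95.] 27 | 27 [88. 91. 93.] 30 | 33 [86. 88. 92.] 35 | 39 [84. 86. 89.] 24 | 45 [82. 86. 89.] 29 | 51 [82. 84. 86.] 28 | 57 [ 9. 81. 84.] 38 | 63 [ 5. 50. 81.] 62 | 69 [ 6. 46. 78.] 67 | 75 [ 6. 54. 77.] 59 | 81 [ 3.  7. 76.] 44 | 87 [3. 4. 8.] 19 | 93 [ 5.  6. 10.] 26 | 99 [3. 5. 8.] 25 | 105 [3. 5. 9.] 25 | 111 [3. 5. 7.] 25 | 117 [3. 4. 8.] 27 | 
wrist
-57 [3. 3. 4.] 794 | -51 [3. 3. 4.] 776 | -45 [3. 3. 4.] 746 | -39 [3. 3. 4.] 746 | -33 [3. 3. 4.] 751 | -27 [3. 3. 4.] 722 | -21 [3. 3. 4.] 706 | -15 [  3.   3. 107.] 797 | -9 [ 29.  98. 119.] 4599 | -3 [37. 45. 55.] 2798 | 3 [58. 63. 71.] 1847 | 9 [76. 82. 91.] 1068 | 15 [91. 92. 93.] 206 | 45 [83. 83. 85.] 44 | 51 [81. 82. 83.] 72 | 57 [79. 79. 81.] 61 | 63 [76. 77. 78.] 58 | 69 [74. 75. 75.] 66 | 75 [73. 73. 74.] 57 |
```

It tips with no sliding (about 16°). I'll continue the arc past balance.

jog_arm(targets=[[0,-0.005,0,-0.003,0],[0,-0.01,0,-0.005,0],[0,-0.015,0,-0.007,0],[0,-0.02,0,-0.0085,0],[0,-0.025,0,-0.01,0],[0,-0.03,0,-0.011,0],[0,-0.034,0,-0.0115,0],[0,-0.038,0,-0.012,0]])

```text
time_s: 7.75
eef_pos: [0.6291, -0.0338, 0.0955]
orientation: [0.784, -0.62, -0.001, 0.0]
contact_force: [-0.4, -0.8, -0.1]
gripper_width: 0.0003
grip_force: 0.1
```

jog_arm(targets=[[0,-0.003,0,0,0],[0,-0.006,0,0,0],[0,-0.009,0,0,0],[0,-0.012,0,0,0],[0,-0.015,0,0,0],[0,-0.018,0,0,0],[0,-0.018,0,0,0],[0,-0.018,0,0,0]])

```text
time_s: 8.42
eef_pos: [0.6255, -0.0169, 0.0962]
orientation: [0.784, -0.62, 0.0, 0.0]
contact_force: [0.5, 0.0, -0.2]
gripper_width: 0.0002
grip_force: 0.0
```

```bash
python3 - <<'E'
from h import *
to(.642,-.0847,.06)
s,o=faces()
for n in ["scene","wrist"]: print(n); prof(o[n][3],o[n][0],o[n][2])
E
```

```text
t 8.42 pos [ 0.6255 -0.0169  0.0962] ang y -166.7 tilt -1.0 F [ 0.5  0.  -0.2] w 0.0002 gf 0.0
shift [ 0.0698 -0.0005  0.0362]
scene
-57 [4. 6. 9.] 23 | -51 [3. 4. 8.] 22 | -45 [3. 5. 9.] 24 | -39 [2. 5. 8.] 22 | -33 [4. 6. 8.] 24 | -27 [3. 5. 8.] 23 | -21 [2. 4. 8.] 13 | -15 [3. 5. 8.] 12 | -9 [2. 4. 6.] 6 | -3 [  2.   9. 110.] 9 | 3 [100. 111. 123.] 14 | 9 [ 77. 106. 120.] 39 | 15 [75. 77. 79.] 27 | 21 [76. 77. 80.] 22 | 27 [75. 77. 79.] 26 | 33 [75. 77. 80.] 28 | 39 [75. 77. 80.] 27 | 45 [76. 77. 80.] 26 | 51 [75. 77. 80.] 26 | 57 [74. 76. 81.] 26 | 63 [75. 76. 79.] 23 | 69 [74. 76. 80.] 27 | 75 [27. 74. 79.] 48 | 81 [12. 40. 72.] 125 | 87 [3. 4. 9.] 26 | 93 [3. 6. 7.] 24 | 99 [4. 5. 8.] 31 | 105 [3. 4. 7.] 21 | 111 [4. 5. 8.] 26 | 117 [3. 5. 7.] 26 | 
wrist
-57 [3. 4. 5.] 688 | -51 [3. 4. 5.] 701 | -45 [3. 4. 4.] 726 | -39 [3. 4. 5.] 673 | -33 [3. 4. 5.] 666 | -27 [3. 4. 5.] 668 | -21 [3. 4. 5.] 658 | -15 [3. 4. 5.] 677 | -9 [  4. 111. 122.] 2634 | -3 [3. 4. 5.] 602 | 3 [3. 4. 5.] 624 | 9 [20. 46. 72.] 4123 | 15 [75. 76. 76.] 257 | 21 [75. 75. 76.] 181 | 27 [75. 75. 76.] 140 | 33 [75. 75. 76.] 12 | 63 [75. 75. 76.] 68 | 69 [75. 75. 76.] 83 | 75 [75. 75. 76.] 85 |
```

First quarter turn is done: the top is flat at 75 mm. I'll back off, lower and repeat.

jog_arm(targets=[[0,0.01,0,0,0],[0,0.02,0,0,0],[0,0.022,0,0.005,0],[0,0.022,0,0.015,0],[0,0.022,0,0.025,0],[0,0.022,0,0.033,0],[0,0.022,0,0.033,0],[0,0.022,0,0.033,0]])

```text
time_s: 9.23
eef_pos: [0.63, -0.0384, 0.0619]
orientation: [0.784, -0.62, -0.001, 0.001]
contact_force: [-0.5, 0.6, 0.9]
gripper_width: 0.0001
grip_force: 0.0
```

```bash
python3 - <<'E'
from h import *
to(.642,-.0847,.06)
s,o=faces()
for n in ["scene","wrist"]: print(n); prof(o[n][3],o[n][0],o[n][2])
for n in("scene","wrist"):
    p,d,w,l=o[n]
    m=(abs(w[...,2]-.076)<.004)&(l[...,0]<-.022)&(l[...,0]>-.13)&(abs(l[...,1])<.05); q=w[m]
    r=cv2.minAreaRect((q[:,:2]*1000).astype(np.float32)); print(r,len(q))
p=o["scene"][0]; cv2.imwrite("pics/s3.png",cv2.resize(p[170:270,250:410],(640,400),interpolation=2)[:,:,::-1])
E
```

```text
t 9.23 pos [ 0.63   -0.0384  0.0619] ang y -166.7 tilt -1.0 F [-0.5  0.6  0.9] w 0.0001 gf 0.0
shift [ 0.0478 -0.0011  0.0019]
scene
-57 [3. 5. 8.] 21 | -51 [3. 5. 8.] 24 | -45 [3. 5. 8.] 20 | -39 [4. 5. 7.] 22 | -33 [4. 5. 6.] 21 | -27 [4. 6. 9.] 29 | -21 [4. 5. 8.] 20 | -15 [4. 5. 8.] 23 | -9 [  4.   6. 117.] 26 | -3 [  4.   7. 118.] 29 | 3 [  6.  76. 114.] 34 | 9 [ 70.  90. 118.] 53 | 15 [  9. 108. 117.] 18 | 21 [4. 6. 6.] 5 | 33 [75. 76. 78.] 27 | 39 [75. 76. 79.] 25 | 45 [75. 76. 79.] 23 | 51 [75. 77. 78.] 26 | 57 [75. 77. 80.] 27 | 63 [75. 76. 79.] 29 | 69 [75. 77. 79.] 27 | 75 [76. 77. 79.] 24 | 81 [74. 75. 81.] 23 | 87 [75. 76. 80.] 26 | 93 [75. 76. 80.] 27 | 99 [18. 46. 77.] 125 | 105 [ 4.  9. 57.] 45 | 111 [3. 6. 9.] 28 | 117 [3. 5. 7.] 26 | 
wrist
-57 [2. 3. 4.] 950 | -51 [2. 3. 3.] 933 | -45 [2. 3. 4.] 941 | -39 [2. 3. 4.] 927 | -33 [2. 3. 4.] 889 | -27 [2. 3. 3.] 888 | -21 [2. 3. 3.] 863 | -15 [  4. 110. 119.] 3821 | -9 [ 72.  90. 117.] 5551 | -3 [  3.   4. 118.] 1464 | 3 [  2.   3. 117.] 1231 | 9 [  2.   3. 113.] 1075 | 15 [2. 3. 3.] 721 | 21 [2. 3. 3.] 467 | 27 [ 3. 12. 38.] 703 | 33 [31. 74. 75.] 98 | 39 [74. 75. 75.] 99 | 45 [74. 74. 75.] 114 | 51 [74. 74. 75.] 79 | 
((614.7764282226562, 24.66617774963379), (61.3431282043457, 73.26681518554688), 14.917276382446289) 372
((620.9140625, 2.3323326110839844), (7.168169975280762, 20.539928436279297), 17.756155014038086) 360
```

View pics/s3.png

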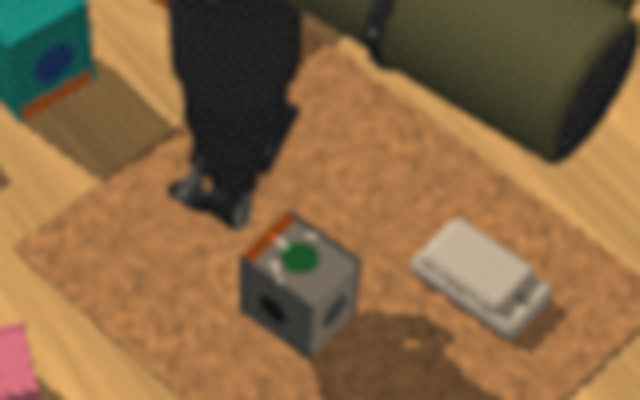

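The timer rests with green up and orange at the back (about 270,240), still square to the tool with no lateral offset. Now the same push again.

jog_arm(targets=[[0,-0.01,0,0,0],[0,-0.017,0,0,0],[0,-0.02,0,-0.002,0],[0,-0.024,0,-0.006,0],[0,-0.029,0,-0.011,0],[0,-0.034,0,-0.015,0],[0,-0.039,0,-0.018,0],[0,-0.043,0,-0.021,0]])

```text
time_s: 10.05
eef_pos: [0.6208, 0.0039, 0.0851]
orientation: [0.784, -0.62, 0.0, -0.0]
contact_force: [-0.3, -0.6, 0.7]
gripper_width: -0.0002
grip_force: 0.3
```

jog_arm(targets=[[0,-0.005,0,-0.003,0],[0,-0.01,0,-0.005,0],[0,-0.015,0,-0.007,0],[0,-0.02,0,-0.0085,0],[0,-0.025,0,-0.01,0],[0,-0.03,0,-0.011,0],[0,-0.034,0,-0.0115,0],[0,-0.038,0,-0.012,0]])

```text
time_s: 10.72
eef_pos: [0.6115, 0.0411, 0.0956]
orientation: [0.784, -0.62, -0.0, 0.0]
contact_force: [0.1, -0.2, -0.1]
gripper_width: -0.0
grip_force: 0.1
```

jog_arm(targets=[[0,-0.003,0,0,0],[0,-0.006,0,0,0],[0,-0.009,0,0,0],[0,-0.012,0,0,0],[0,-0.015,0,0,0],[0,-0.018,0,0,0],[0,-0.018,0,0,0],[0,-0.018,0,0,0]])

```text
time_s: 11.38
eef_pos: [0.6078, 0.058, 0.0961]
orientation: [0.784, -0.62, 0.0, 0.0]
contact_force: [-1.3, -0.3, -0.2]
gripper_width: -0.0
grip_force: 0.0
```

```bash
python3 - <<'E'
from h import *
to(.642,-.0847,.06)
s,o=faces()
for n in ["scene"]: print(n); prof(o[n][3],o[n][0],o[n][2])
E
```

```text
t 11.38 pos [0.6078 0.058  0.0961] ang y -166.7 tilt -1.0 F [-1.3 -0.3 -0.2] w -0.0 gf 0.0
shift [ 0.1468 -0.0005  0.0361]
scene
-57 [2. 6. 8.] 27 | -51 [3. 4. 8.] 22 | -45 [3. 5. 8.] 25 | -39 [3. 4. 7.] 26 | -33 [3. 5. 8.] 24 | -27 [4. 6. 9.] 22 | -21 [4. 6. 8.] 26 | -15 [3. 5. 9.] 15 | -9 [2. 5. 7.] 13 | -3 [  3.   6. 109.] 9 | 3 [103. 111. 118.] 8 | 9 [ 77. 106. 121.] 36 | 15 [76. 77. 79.] 28 | 21 [75. 77. 80.] 27 | 27 [75. 77. 79.] 27 | 33 [75. 78. 79.] 28 | 39 [75. 77. 80.] 26 | 45 [76. 78. 81.] 26 | 51 [76. 78. 80.] 30 | 57 [76. 78. 80.] 30 | 63 [75. 76. 79.] 26 | 69 [75. 76. 79.] 30 | 75 [75. 77. 80.] 26 | 81 [11. 42. 77.] 138 | 87 [3. 5. 7.] 25 | 93 [3. 5. 8.] 30 | 99 [3. 4. 8.] 28 | 105 [2. 4. 9.] 29 | 111 [2. 5. 7.] 27 | 117 [3. 5. 7.] 25 |
```

It has landed flat. I'll retreat up and back, then check.

jog_arm(targets=[[0,0,0,-0.03,0],[0,0.02,0,-0.06,0],[0,0.06,0,-0.08,0],[0,0.1,0,-0.08,0],[0,0.1,0,-0.08,0],[0,0.1,0,-0.08,0]])

```text
time_s: 12.03
eef_pos: [0.631, -0.0416, 0.1761]
orientation: [0.783, -0.622, 0.0, -0.0]
contact_force: [0.4, 1.4, -0.6]
gripper_width: 0.0003
grip_force: 0.0
```

```bash
python3 - <<'E'
from h import *
s,o=faces(); p,d,w,l=o["scene"]
z=w[...,2]; m=(abs(z-.077)<.006)&(np.hypot(w[...,0]-.6,w[...,1]-.1)<.06); q=w[m]
r=cv2.minAreaRect((q[:,:2]*1000).astype(np.float32)); print(r,len(q))
e=np.array(r[0])/1000-[.565,.018]; a=np.radians(7.6); print("mat xy",e@[np.cos(a),np.sin(a)],e@[-np.sin(a),np.cos(a)])
cv2.imwrite("pics/s4.png",cv2.resize(p[170:270,250:410],(640,400),interpolation=2)[:,:,::-1])
E
```

```text
((596.9425659179688, 102.28002166748047), (63.872711181640625, 72.76692199707031), 14.104926109313965) 445
mat xy 0.042808539169933005 0.07931505874568255
```

View pics/s4.png

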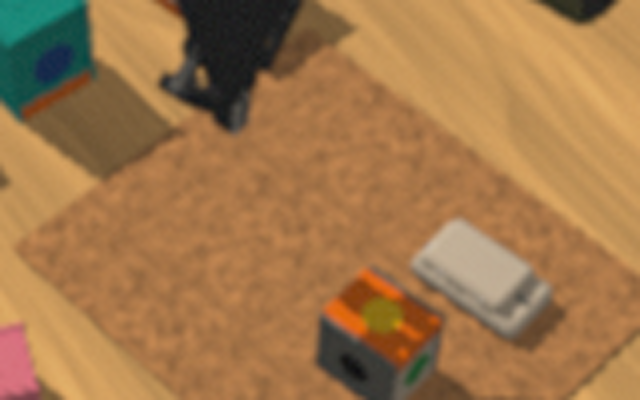

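The orange face with its yellow disc is up at (380,315). The timer is flat on the mat, clear of the robot, and the mouse hasn't moved.

```bash
python3 -c "
from cell import robot
print(robot.hand_in())"
```

```text
the job is handed in; nothing more can be done
None
```

I tipped the timer two quarter turns without picking it up to turn it, and it now lies flat on the cork mat with the orange face up. A first try at pinching it raised it flat by about 16 mm, with its centre staying below 72 mm, and it dropped back level. The job is handed in, but no verdict came back.

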